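# Make up two dental case pans from the lab bench stock

## Task

Make up the two case pans: the blue pan gets the white cast and the red-capped bottle; the green pan gets the yellow cast, the white-lidded amber jar and the aluminium bur stand. In each pan the cast goes in the compartment lined with black rubber and the other things go in the bare compartment, everything standing upright flat on the compartment's floor and let go. Leave the black-capped bottle, the orange-lidded jar and the black bur stand where they are.

Things in the scene. Friction and masses are not known exactly. Their poses are not given: they have to be found in the camera images.
- blue_pan: Blue plastic tray, 184 (its x) by 130 mm (its y), fixed. Origin: centre of underside, on the bench; z up. Walls 4 mm thick, tops 12 mm above the bench. A like divider at x = 0 makes two compartments 86 (x) by 122 mm (y) inside, centred at x = -45 and +45 mm: the -x one lined with black rubber (floor 5 mm above the bench), the +x one bare (floor at 3 mm). Its x lies roughly along world x, either way round.
- green_pan: Green plastic tray, 184 (its x) by 130 mm (its y), fixed. Origin: centre of underside, on the bench; z up. Walls 4 mm thick, tops 12 mm above the bench. A like divider at x = 0 makes two compartments 86 (x) by 122 mm (y) inside, centred at x = -45 and +45 mm: the -x one lined with black rubber (floor 5 mm above the bench), the +x one bare (floor at 3 mm). Its x lies roughly along world x, either way round.
- white_cast: White plaster dental cast, loose, 0.11 kg: block base 52 (its x) by 62 (its y) by 28 mm high, a horseshoe of teeth on top, 37 mm high in all. Origin: centre of underside; z up; arch front to -x, where the base corners are cut off. Flat parallel faces to grip: x = +-26 mm (the -x one 40 mm wide), and y = +-31 mm (x from -8 to 26 mm). Starts upright on the bench, within 0.6 rad of world axes.
- yellow_cast: Yellow stone dental cast, loose, 0.11 kg: block base 52 (its x) by 62 (its y) by 28 mm high, a horseshoe of teeth on top, 37 mm high in all. Origin: centre of underside; z up; arch front to -x, where the base corners are cut off. Flat parallel faces to grip: x = +-26 mm (the -x one 40 mm wide), and y = +-31 mm (x from -8 to 26 mm). Starts upright on the bench, within 0.6 rad of world axes.
- red_bottle: Small white plastic bottle with a paper label and a red cap, loose, closed: 32 mm diameter, 85 mm tall, 0.06 kg, the straight body 55 mm high, the cap 22 mm in diameter. Origin: centre of its underside, z up along its axis. Starts standing on the bench.
- white_jar: Small amber glass jar with a white lid, loose, closed: a plain cylinder 40 mm in diameter, 50 mm tall, lid flush with its side, 0.08 kg. Origin: centre of its underside, z up along its axis. Starts standing on the bench.
- metal_stand: Bur stand with a bare aluminium block, loose: block 30 mm (its x) by 44 mm (its y) by 30 mm high, five thin burs standing up 12 mm from its top, 0.07 kg. Origin: centre of its underside, z up. Starts on the bench, within about 0.6 rad of the world's axes.
- black_bottle: Small white plastic bottle with a paper label and a black cap, loose, closed: 32 mm diameter, 85 mm tall, 0.06 kg, the straight body 55 mm high, the cap 22 mm in diameter. Origin: centre of its underside, z up along its axis. Starts standing on the bench. Not wanted: leave it where it stands.
- orange_jar: Small amber glass jar with an orange lid, loose, closed: a plain cylinder 40 mm in diameter, 50 mm tall, lid flush with its side, 0.08 kg. Origin: centre of its underside, z up along its axis. Starts standing on the bench. Not wanted: leave it where it stands.
- black_stand: Bur stand with a black plastic block, loose: block 30 mm (its x) by 44 mm (its y) by 30 mm high, five thin burs standing up 12 mm from its top, 0.07 kg. Origin: centre of its underside, z up. Starts on the bench, within about 0.6 rad of the world's axes. Not wanted: leave it where it stands.
Not all that is in view belongs to the job. Leave any purple look-alike of the red_bottle alone.

How it is judged:
By the outcome, as a careful person would: the job done as asked, in the order asked, and still so for the second after the job is handed in, with the robot touching nothing.
It also fails if it takes over 125 s, if anything falls off the work surface, if the arm or the gripper's body presses on something with over 40 N, if the wrist force passes 120 N, or if a joint passes its speed limit or range.

## Robot

A 6-joint arm with a two-finger parallel gripper is mounted at the origin on the work surface. World frame = base frame: x ahead of the robot, y to its left, z up, the work surface at z = 0. Lengths are in mm, angles in rad, forces in N, time in s.
With the tool pointing down it reaches from about 275 to 750 mm from the base axis. Payload 10.2 kg.
Tool frame: the origin (TCP) lies at the very end of the fingers, on their centre line; the grasp point (between the pads) lies 19 mm behind it; z points along the fingers, x is the direction in which the jaws open and shut, and the axes are right-handed (so a half turn about z gives the same grasp; the last joint's range is limited). The gripper opens to 85 mm and grips with 20 to 120 N. Pads are 22 mm wide; open, the fingers measure 114 mm over their backs; the gripper's body (76 mm by 85 mm) begins 54 mm behind the grasp point. The pads swing forward as they close: fully open they stand 13 mm farther back than shut.
Start: joints at [0.983, 0.313, 1.498, -0, 1.331, -0.223], TCP at [187.313, 490.454, 231.294] pointing down, gripper open.
Joint ranges: [-2.94, 2.94], [-0.97, 2.17], [0.19, 2.56], [-1.23, 4.37], [0.02, 3.11], [-2.88, 2.88]. Speed limits (rad/s): [2.39, 2.39, 3.01, 3.14, 3.14, 3.14].

## Interface

Orientations are given as a rotation vector (axis times angle).
In Python, from plant import env, get_image, calibration, job, recognise gives the robot as it stands.
- The arm moves only by the tool carry_out, never from a script. Its argument "motion" is a list of rows, each an object with "fingers": the closure in counts, from 0 (fully open) to 255 (shut); "delta_pos": the shift along the tool's x, y, z in m, a list of three; "rot": the turn, a rotation vector about the tool's x, y, z in rad, a list of three. In form: [{"fingers": fingers, "delta_pos": [dx, dy, dz], "rot": [rx, ry, rz]}, ...]. A call has 1 to 5 rows; each row is the pose to reach, as a shift and turn from the pose commanded when the call began, along the tool's axes at that moment; what a row does not reach only later rows make up. A row lasts 1/8 s, in which the tool goes at most 62.5 mm and 10.7 degrees, less where a joint would pass 70% of its speed; a pose out of reach is approached as far as the arm can. A call with a gripper value outside its range is refused whole. The fingers move at their own pace and stop on an object; the grip force is fixed at half the most. Time passes only in rows, so rows that repeat a pose let the fingers close. It gives the time, the measured TCP pose, the force and the opening at its end, in the units of the state.
- env.sense(): the state, without advancing time (a new reading comes with each control period).
- get_image(name): name is "scene" or "top" or "wrist"; returns (picture, depth): 420x560x3 uint8, red, green, blue; 420x560 float32, mm along the optical axis (not along the pixel's ray), 0 where there is no reading.
- calibration(name): a dict with "mtx" (3x3 intrinsics, pixels), "world_to_cam" (4x4, takes a point from world to camera coordinates). Camera axes: x right, y up, looking along -z (the intrinsics and any distortion apply to the point x, -y, -z); pixel columns grow to the right and rows downward; lengths in mm; the calibration is good to about 2 mm. A picture is of the moment at which its call begins: read the wrist's pose just before it. calibration takes no time and is no camera call; for the wrist camera it gives the pose at the moment of the call.
- job.sign_off(): hands the job in, once; it reports no verdict.
Trained networks look in the newest picture that a camera, given by its name, has taken for a name from the list of things; names that differ only in an ending like _2 or _b are one class to them, and where a whole thing is asked for, a point or a joint stands for the part that bears it (a point fixed in the world has none). Each returns a list of dicts, best first, with "score" (0 to 1); they miss things now and then, are a little off and sometimes report something else, mostly with a low value. They report only what shows in the picture. A call takes as long as a camera call. They do not tell look-alikes from the thing itself.
- recognise(camera, thing): "centre" ([x, y, z] in mm, in the coordinates of the camera as it stood for that picture, good to about 4 mm: the middle of the surface that is visible of it).
The state is a dict: "time": time; "qpos": joint angles; "qd": joint speeds; "joint_torque": joint torques, N m; "tcp_pos": TCP position; "tcp_rot": TCP orientation; "contact_force": force on the tool from outside, world axes, zero at the start; "torque": the same for the moment, N m; "gripper_width": opening from 0.0 (shut) to 1.0 (fully open).
Only numpy, scipy, OpenCV 4.12 (cv2) and the standard library are available. Lean on these libraries where they do the work, as an engineer would, in place of code of your own. Each camera call takes 0.05 s, during which the arm holds its last target. There are 200 camera calls.

## Working session

There is one attempt and no reset: what is moved stays moved. The work goes in short steps, Python scripts to look and compute and a tool call to move; the robot and the scene stay as the last step left them, time stands still between calls to the robot, and variables do not carry over. Pictures are saved under pics/ and viewed, about 12 in all and at most 16, crops included, and the job is handed in when it is done.

Besides the shell and the picture viewer there is one more tool, called after ">>>" as name(argument=value, ...) on one line, values as JSON. carry_out: Moves the arm, as the interface text tells. Its arguments: {"type":"object","properties":{"motion":{"type":"array"}},"required":["motion"]}

```bash
ls; mkdir -p pics; cat > h.py <<'E'
import numpy as np, cv2
from plant import env, get_image, calibration, job, recognise
def shot(name,fn):
    im,d=get_image(name); cv2.imwrite('pics/'+fn,im[:,:,::-1]); c=calibration(name); return im,d,c
def world(c,u,v,d):
    K=np.array(c['mtx']);T=np.linalg.inv(np.array(c['world_to_cam']))
    u=np.asarray(u,float);v=np.asarray(v,float);d=np.asarray(d,float)
    P=np.stack([(u-K[0,2])/K[0,0]*d,-(v-K[1,2])/K[1,1]*d,-d,np.ones_like(d)],-1)
    return (P@T.T)[...,:3]
def cloud(c,d):
    v,u=np.mgrid[:d.shape[0],:d.shape[1]]; return world(c,u,v,d)
def pix(c,p):
    K=np.array(c['mtx']);q=np.array(c['world_to_cam'])@np.append(p,1)
    return K[0,2]+K[0,0]*q[0]/-q[2], K[1,2]-K[1,1]*q[1]/-q[2]
E
python3 - <<'E'
from h import *
im,d,c=shot('top','top0.png'); np.savez('top0.npz',im=im,d=d,mtx=c['mtx'],w=c['world_to_cam'])
print(c)
T=np.linalg.inv(np.array(c['world_to_cam']))
for n in 'blue_pan green_pan white_cast yellow_cast red_bottle white_jar metal_stand black_bottle orange_jar black_stand'.split():
    for r in recognise('top',n)[:3]:
        w=T@np.append(r['centre'],1); print(n,round(r['score'],2),w[:3].round(),np.round(pix(c,w[:3])))
im,d,c=shot('scene','scene0.png')
s=env.sense();print({k:np.round(v,3) for k,v in s.items()})
E
```

```text
pics
{'mtx': array([[386.32886564,   0.        , 279.6008853 ],
       [  0.        , 386.32886564, 209.32465103],
       [  0.        ,   0.        ,   1.        ]]), 'world_to_cam': array([[ 1.42213361e-02, -9.99822323e-01, -1.23723733e-02,
         1.12235256e+01],
       [ 9.79951373e-01,  1.14773184e-02,  1.98905951e-01,
        -5.56167704e+02],
       [-1.98728608e-01, -1.49530326e-02,  9.79940481e-01,
        -9.12783631e+02],
       [ 0.00000000e+00,  0.00000000e+00,  0.00000000e+00,
         1.00000000e+00]])}
blue_pan 0.62 [ 561. -109.    4.] [328. 212.]
green_pan 0.97 [518. 119.   2.] [241. 227.]
green_pan 0.42 [430. 385.  30.] [134. 259.]
white_cast 0.68 [ 563. -258.   27.] [387. 210.]
yellow_cast 0.83 [433. 383.  31.] [135. 257.]
red_bottle 0.77 [677. 182.  58.] [217. 162.]
red_bottle 0.73 [501. 319.  58.] [158. 229.]
red_bottle 0.53 [560. 263.  62.] [182. 206.]
white_jar 0.52 [ 418. -258.   54.] [393. 266.]
white_jar 0.24 [519. 120.   4.] [241. 227.]
metal_stand 0.69 [425. 271.  31.] [179. 261.]
black_bottle 0.72 [ 570. -383.   30.] [436. 208.]
black_bottle 0.51 [ 432. -392.   59.] [448. 261.]
orange_jar 0.65 [564. 372.  49.] [141. 205.]
black_stand 0.64 [ 563. -381.   33.] [436. 210.]
{'time': np.float64(0.6), 'qpos': array([ 0.983,  0.313,  1.498, -0.   ,  1.331, -0.223]), 'qd': array([ 0.001,  0.   , -0.001, -0.   , -0.   ,  0.001]), 'joint_torque': array([-1.0000e-03, -4.1204e+01, -2.5984e+01, -0.0000e+00,  1.0000e-03,
        0.0000e+00]), 'tcp_pos': array([187.326, 490.44 , 231.295]), 'tcp_rot': array([2.588, 1.782, 0.   ]), 'contact_force': array([ 0.589, -0.219, -0.222]), 'torque': array([ 0.02 ,  0.043, -0.02 ]), 'gripper_width': np.float64(1.0)}
```

```bash
python3 - <<'E'
import cv2
im=cv2.imread('pics/top0.png')
cv2.imwrite('pics/top0c.png',cv2.resize(im[130:310,90:490],None,fx=2,fy=2,interpolation=cv2.INTER_CUBIC))
E
```

```text
(no output)
```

View pics/top0c.png

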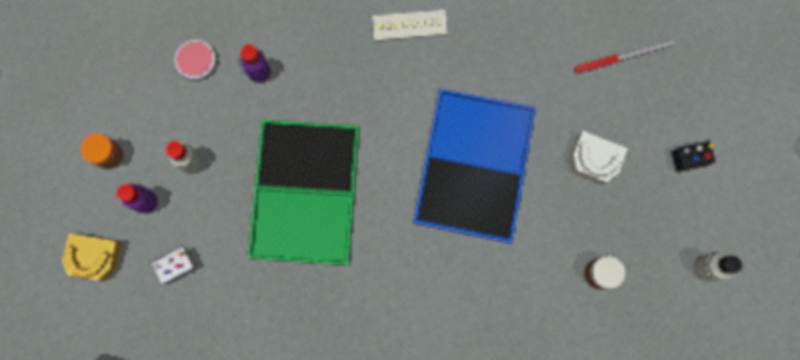

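View pics/scene0.png

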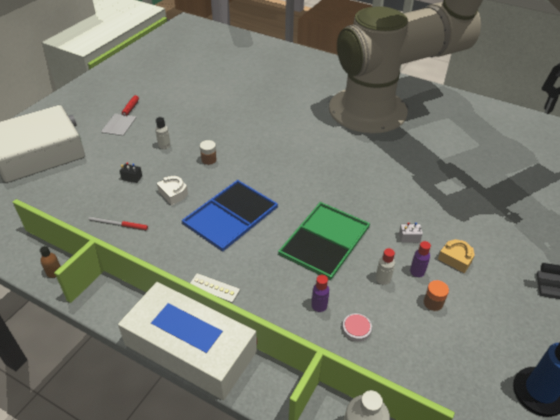

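Top crop: the green pan is at top-image px ~(241,227), with its lined half far from the robot. The blue pan is at ~(328,212), with its lined half near. The red-capped candidates are the white-bodied bottle at (182,206), a purple one at (158,229) and a purple one at (217,162). By the description, the white one at (182,206) is right, and the scene view shows it at (387,266). The white jar is at (393,266) and the orange one at (141,205). The metal stand is at (179,261) and the black one at (436,210).

```bash
python3 - <<'E'
from h import *
z=np.load('top0.npz'); im,d=z['im'],z['d']; c=dict(mtx=z['mtx'],world_to_cam=z['w'])
P=cloud(c,d); hsv=cv2.cvtColor(im,cv2.COLOR_RGB2HSV)
print('cam',np.linalg.inv(z['w'])[:3,3])
# pans by colour
def rect(xy): 
    r=cv2.minAreaRect(xy.astype(np.float32)); return np.round(r[0],1),np.round(r[1],1),round(r[2],1)
ok=(d>0)&(P[...,0]>300)&(P[...,0]<750)&(abs(P[...,1])<480)
for n,lo,hi in (('green',45,80),('blue',100,120)):
    m=ok&(hsv[...,0]>=lo)&(hsv[...,0]<=hi)&(hsv[...,1]>150)&(P[...,2]<25)&(abs(P[...,1])<220)
    k,l,s,ce=cv2.connectedComponentsWithStats(m.astype(np.uint8)); i=1+s[1:,4].argmax()
    print(n,rect(P[l==i][:,:2]),'n',s[i,4], 'z',np.percentile(P[l==i][:,2],[5,50,95]).round(1))
floor=ok&(abs(P[...,1])<30)&(P[...,0]<450); print('bench z',np.percentile(P[floor][:,2],[5,50,95]).round(1))
m=(ok&(P[...,2]>20)).astype(np.uint8)
k,l,s,ce=cv2.connectedComponentsWithStats(m)
for i in range(1,k):
    if s[i,4]<25: continue
    q=P[l==i]; zt=np.percentile(q[:,2],95); t=q[q[:,2]>zt-14]
    print(np.round(ce[i]),s[i,4],'ztop',zt.round(),'all',rect(q[:,:2]),'top',rect(t[:,:2]))
E
```

```text
cam [ 363.46147054    3.95596188 1005.23755865]
green (array([522.3, 116.7]), array([127.3, 181.1]), 86.8) n 1903 z [ 1.2  4.4 13.5]
blue (array([ 559.8, -105.6]), array([128. , 183.1]), 79.1) n 1888 z [ 1.2  4.5 13.6]
bench z [-2.2  0.7  3.5]
[217. 161.] 194 ztop 87.0 all (array([683. , 183.5]), array([28.1, 31.5]), 19.8) top (array([684.8, 184.6]), array([19.4, 20.4]), 64.0)
[139. 205.] 250 ztop 54.0 all (array([566.3, 379. ]), array([39.3, 37.2]), 87.4) top (array([566.3, 379. ]), array([39.3, 37.2]), 87.4)
[389. 208.] 472 ztop 39.0 all (array([ 566.5, -261.8]), array([62.3, 53.2]), 68.8) top (array([ 566.6, -261.6]), array([62. , 53.2]), 67.9)
[181. 208.] 195 ztop 87.0 all (array([556.9, 267. ]), array([25.9, 31.8]), 52.8) top (array([558.1, 269.1]), array([19.4, 19.6]), 86.0)
[437. 207.] 219 ztop 42.0 all (array([ 572.1, -387.2]), array([30.2, 45.1]), 12.2) top (array([ 571.8, -387. ]), array([30. , 44.3]), 13.4)
[157. 228.] 206 ztop 88.0 all (array([504.8, 322.6]), array([26.8, 31.4]), 87.6) top (array([504.8, 325.5]), array([20.4, 20.5]), 1.8)
[134. 258.] 497 ztop 39.0 all (array([430.6, 386.3]), array([63.6, 52. ]), 81.5) top (array([430.5, 386.4]), array([63.3, 52. ]), 80.6)
[176. 263.] 226 ztop 42.0 all (array([421.8, 278. ]), array([30.1, 44.5]), 28.3) top (array([421.8, 278.1]), array([30.1, 44.5]), 28.3)
[449. 263.] 239 ztop 86.0 all (array([ 428.5, -395.8]), array([32.3, 26.3]), 7.8) top (array([ 428.7, -397.9]), array([20.6, 19.5]), 85.5)
[393. 266.] 253 ztop 53.0 all (array([ 419.3, -262.2]), array([39. , 38.3]), 64.2) top (array([ 419.2, -262.4]), array([38.7, 38.3]), 64.5)
```

```bash
cat >> h.py <<'E'
from scipy.spatial.transform import Rotation as R
def here():
    s=env.sense(); Rm=R.from_rotvec(s['tcp_rot']).as_matrix(); x=Rm[:,0]
    print('now t%.1f'%s['time'],np.round(s['tcp_pos'],1),'jaw %.1f'%np.degrees(np.arctan2(x[1],x[0])),'tilt z',Rm[:,2].round(3),'w %.3f'%s['gripper_width'],'F',np.round(s['contact_force'],1))
    return np.array(s['tcp_pos']),Rm
def down(th): 
    a=np.radians(th); return np.array([[np.cos(a),np.sin(a),0],[np.sin(a),-np.cos(a),0],[0,0,-1.]])
def plan(*wps):  # waypoints (x,y,z,jaw deg), each one call from the one before
    p,Rm=here()
    for w in wps:
        Rn=down(w[3]); 
        dp=Rm.T@(np.array(w[:3])-p)/1000; rv=R.from_matrix(Rm.T@Rn).as_rotvec()
        print(w,'-> dpos',dp.round(4),'rot',rv.round(3),'rows>=%d'%np.ceil(max(np.linalg.norm(dp)/.0625,np.degrees(np.linalg.norm(rv))/10.7)))
        p,Rm=np.array(w[:3],float),Rn
E
python3 -c "
from h import *
plan((330,250,220,69),(450,0,200,69),(566,-261,180,69))"
```

```text
now t0.6 [187.3 490.4 231.3] jaw 69.1 tilt z [ 0. -0. -1.] w 1.000 F [ 0.6 -0.2 -0.2]
(330, 250, 220, 69) -> dpos [-0.1737  0.2191  0.0113] rot [0.    0.    0.002] rows>=5
(450, 0, 200, 69) -> dpos [-0.1904  0.2016  0.02  ] rot [0. 0. 0.] rows>=5
(566, -261, 180, 69) -> dpos [-0.2021  0.2018  0.02  ] rot [0. 0. 0.] rows>=5
```

```bash
python3 -c "
import cv2
im=cv2.imread('pics/scene0.png')
cv2.imwrite('pics/scene0c.png',cv2.resize(im[200:340,280:490],None,fx=3,fy=3,interpolation=cv2.INTER_CUBIC))"
```

```text
(no output)
```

View pics/scene0c.png

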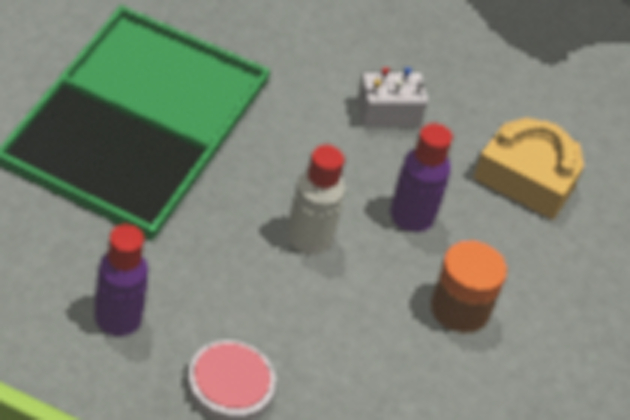

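>>> carry_out(motion=[{"fingers": 0, "delta_pos": [-0.174, 0.219, 0.011], "rot": [0, 0, 0]}, {"fingers": 0, "delta_pos": [-0.174, 0.219, 0.011], "rot": [0, 0, 0]}, {"fingers": 0, "delta_pos": [-0.174, 0.219, 0.011], "rot": [0, 0, 0]}, {"fingers": 0, "delta_pos": [-0.174, 0.219, 0.011], "rot": [0, 0, 0]}, {"fingers": 0, "delta_pos": [-0.174, 0.219, 0.011], "rot": [0, 0, 0]}])

```text
time: 1.23
tcp_pos: [330.9, 247.6, 220.4]
tcp_rot: [2.59, 1.778, 0.001]
contact_force: [0.0, 0.4, 0.6]
gripper_width: 0.999
```

The crop confirms that the white-bodied, red-capped bottle is the middle one (scene px ~387,266). The other two red caps are on purple bottles.

>>> carry_out(motion=[{"fingers": 0, "delta_pos": [-0.19, 0.202, 0.02], "rot": [0, 0, 0]}, {"fingers": 0, "delta_pos": [-0.19, 0.202, 0.02], "rot": [0, 0, 0]}, {"fingers": 0, "delta_pos": [-0.19, 0.202, 0.02], "rot": [0, 0, 0]}, {"fingers": 0, "delta_pos": [-0.19, 0.202, 0.02], "rot": [0, 0, 0]}, {"fingers": 0, "delta_pos": [-0.19, 0.202, 0.02], "rot": [0, 0, 0]}])

```text
time: 1.85
tcp_pos: [451.5, -2.5, 200.0]
tcp_rot: [2.59, 1.778, -0.0]
contact_force: [0.0, 1.1, -0.4]
gripper_width: 1.003
```

>>> carry_out(motion=[{"fingers": 0, "delta_pos": [-0.202, 0.202, 0.02], "rot": [0, 0, 0]}, {"fingers": 0, "delta_pos": [-0.202, 0.202, 0.02], "rot": [0, 0, 0]}, {"fingers": 0, "delta_pos": [-0.202, 0.202, 0.02], "rot": [0, 0, 0]}, {"fingers": 0, "delta_pos": [-0.202, 0.202, 0.02], "rot": [0, 0, 0]}, {"fingers": 0, "delta_pos": [-0.202, 0.202, 0.02], "rot": [0, 0, 0]}])

```text
time: 2.48
tcp_pos: [567.7, -263.2, 179.5]
tcp_rot: [-2.589, -1.779, 0.0]
contact_force: [-1.0, 0.3, 0.1]
gripper_width: 1.003
```

```bash
cat >> h.py <<'E'
def fit(c,d,xy,rad=55,zmin=20,top=None):  # rectangle of what stands above zmin near xy
    P=cloud(c,d); m=(d>0)&(P[...,2]>zmin)&(P[...,2]<110)&(np.hypot(P[...,0]-xy[0],P[...,1]-xy[1])<rad)
    q=P[m]; zt=np.percentile(q[:,2],97)
    if top: q=q[q[:,2]>zt-top]
    r=cv2.minAreaRect(q[:,:2].astype(np.float32)); print('fit',np.round(r[0],1),np.round(r[1],1),round(r[2],1),'ztop',zt.round(1),len(q))
E
python3 - <<'E'
from h import *
here()
im,d,c=shot('wrist','w1.png'); print('cam',np.linalg.inv(c['world_to_cam'])[:3,3].round(), 'px',pix(c,(566.5,-261.7,37)))
fit(c,d,(566.5,-261.7)); fit(c,d,(566.5,-261.7),top=14)
P=cloud(c,d); m=(d>0)&(P[...,2]<10); print('bench',np.median(P[m][:,2]))
plan((566.5,-261.7,60,68.8),(566.5,-261.7,2,68.8))
E
```

```text
now t2.5 [ 567.7 -263.2  179.5] jaw 69.0 tilt z [-0.  0. -1.] w 1.003 F [-1.   0.3  0.1]
cam [ 504. -239.  321.] px (np.float64(281.8510464987057), np.float64(195.9285914345751))
fit [ 568.6 -264.9] [62.  52.3] 67.7 ztop 36.4 3090
fit [ 568.6 -264.9] [62.  52.3] 67.7 ztop 36.4 3076
bench -1.1133380978338323
now t2.5 [ 568.2 -266.1  178.9] jaw 68.9 tilt z [-0.    -0.001 -1.   ] w 1.001 F [-1.2 -3.1 -0.8]
(566.5, -261.7, 60, 68.8) -> dpos [ 0.0036 -0.0032  0.1189] rot [0.    0.001 0.002] rows>=2
(566.5, -261.7, 2, 68.8) -> dpos [0.    0.    0.058] rot [0. 0. 0.] rows>=1
```

View pics/w1.png

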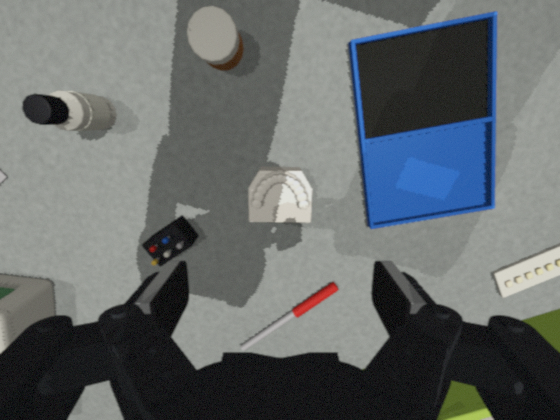

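The wrist view shows the white cast at px (281,196), centred between the jaws (185 and 375). The black stand, black bottle and jar are well clear.

>>> carry_out(motion=[{"fingers": 0, "delta_pos": [0.001, 0, 0.115], "rot": [0, 0, 0.01]}, {"fingers": 0, "delta_pos": [0.001, 0, 0.115], "rot": [0, 0, 0.01]}, {"fingers": 0, "delta_pos": [0.001, 0, 0.115], "rot": [0, 0, 0.01]}, {"fingers": 0, "delta_pos": [0.001, 0, 0.115], "rot": [0, 0, 0.01]}])

```text
time: 3.02
tcp_pos: [568.8, -260.3, 67.8]
tcp_rot: [2.594, 1.767, 0.002]
contact_force: [-0.1, 0.9, 0.6]
gripper_width: 1.001
```

```bash
python3 -c "
from h import *
plan((568,-264,2,68.2))"
```

```text
now t3.0 [ 568.8 -260.3   67.8] jaw 68.5 tilt z [ 0.003 -0.002 -1.   ] w 1.001 F [-0.1  0.9  0.6]
(568, -264, 2, 68.2) -> dpos [-0.0037  0.0004  0.0658] rot [0.003 0.001 0.006] rows>=2
```

>>> carry_out(motion=[{"fingers": 0, "delta_pos": [-0.002, 0.001, 0.031], "rot": [0, 0, 0]}, {"fingers": 0, "delta_pos": [-0.002, 0.001, 0.062], "rot": [0, 0, 0]}, {"fingers": 0, "delta_pos": [-0.002, 0.001, 0.062], "rot": [0, 0, 0]}, {"fingers": 255, "delta_pos": [-0.002, 0.001, 0.062], "rot": [0, 0, 0]}, {"fingers": 255, "delta_pos": [-0.002, 0.001, 0.062], "rot": [0, 0, 0]}])

```text
time: 3.65
tcp_pos: [569.3, -262.8, 6.3]
tcp_rot: [2.593, 1.766, 0.003]
contact_force: [-0.9, 0.3, 8.5]
gripper_width: 0.707
```

>>> carry_out(motion=[{"fingers": 255, "delta_pos": [0, 0, 0], "rot": [0, 0, 0]}, {"fingers": 255, "delta_pos": [0, 0, 0], "rot": [0, 0, 0]}, {"fingers": 255, "delta_pos": [0, 0, 0], "rot": [0, 0, 0]}])

```text
time: 4.03
tcp_pos: [569.3, -262.8, 6.3]
tcp_rot: [2.592, 1.766, 0.003]
contact_force: [-0.8, -0.3, 7.0]
gripper_width: 0.715
```

```bash
python3 -c "
from h import *
here();here()"
```

```text
now t4.0 [ 569.3 -262.8    6.3] jaw 68.5 tilt z [ 0.004 -0.003 -1.   ] w 0.715 F [-0.8 -0.3  7. ]
now t4.0 [ 569.3 -262.8    6.3] jaw 68.5 tilt z [ 0.004 -0.003 -1.   ] w 0.715 F [-0.8 -0.3  7. ]
```

>>> carry_out(motion=[{"fingers": 255, "delta_pos": [0, 0, -0.06], "rot": [0, 0, 0]}, {"fingers": 255, "delta_pos": [0, 0, -0.1], "rot": [0, 0, 0]}, {"fingers": 255, "delta_pos": [0, 0, -0.1], "rot": [0, 0, 0]}, {"fingers": 255, "delta_pos": [0, 0, -0.1], "rot": [0, 0, 0]}])

```text
time: 4.53
tcp_pos: [567.7, -261.7, 103.1]
tcp_rot: [-2.596, -1.768, 0.0]
contact_force: [0.1, 0.8, -1.6]
gripper_width: 0.709
```

```bash
python3 -c "
from h import *
plan((515.6,-97.1,60,79.1),(515.6,-97.1,11,79.1))"
```

```text
now t4.5 [ 567.7 -261.7  103.1] jaw 68.5 tilt z [-0.  0. -1.] w 0.709 F [ 0.1  0.8 -1.6]
(515.6, -97.1, 60, 79.1) -> dpos [ 0.1341 -0.1087  0.0432] rot [-0.    -0.    -0.185] rows>=3
(515.6, -97.1, 11, 79.1) -> dpos [0.    0.    0.049] rot [0. 0. 0.] rows>=1
```

>>> carry_out(motion=[{"fingers": 255, "delta_pos": [0.134, -0.109, 0.03], "rot": [0, 0, -0.185]}, {"fingers": 255, "delta_pos": [0.134, -0.109, 0.03], "rot": [0, 0, -0.185]}, {"fingers": 255, "delta_pos": [0.134, -0.109, 0.03], "rot": [0, 0, -0.185]}, {"fingers": 255, "delta_pos": [0.134, -0.109, 0.03], "rot": [0, 0, -0.185]}, {"fingers": 255, "delta_pos": [0.134, -0.109, 0.03], "rot": [0, 0, -0.185]}])

```text
time: 5.15
tcp_pos: [515.7, -97.6, 72.9]
tcp_rot: [-2.422, -2.001, 0.001]
contact_force: [0.2, -0.3, -1.2]
gripper_width: 0.708
```

>>> carry_out(motion=[{"fingers": 255, "delta_pos": [0, 0, 0.01], "rot": [0, 0, 0]}, {"fingers": 255, "delta_pos": [0, 0, 0.02], "rot": [0, 0, 0]}])

```text
time: 5.4
tcp_pos: [515.5, -97.9, 52.2]
tcp_rot: [-2.423, -1.999, 0.0]
contact_force: [0.4, -0.2, -1.6]
gripper_width: 0.71
```

```bash
python3 - <<'E'
from h import *
here()
im,d,c=shot('wrist','w2.png')
P=cloud(c,d); hsv=cv2.cvtColor(im,cv2.COLOR_RGB2HSV)
m=(d>0)&(hsv[...,0]>=100)&(hsv[...,0]<=120)&(hsv[...,1]>150)&(P[...,2]<25)
q=P[m][:,:2]; print(cv2.minAreaRect(q.astype(np.float32)))
plan((515.6,-97.1,11.5,79.1))
E
```

```text
now t5.4 [515.5 -97.9  52.2] jaw 79.1 tilt z [-0.  0. -1.] w 0.710 F [ 0.4 -0.2 -1.6]
((542.9403076171875, -101.31871032714844), (128.86280822753906, 149.0623321533203), 79.2345962524414)
now t5.5 [514.8 -97.5  51. ] jaw 79.1 tilt z [-0.003  0.001 -1.   ] w 0.707 F [-0.5  0.7 -2.7]
(515.6, -97.1, 11.5, 79.1) -> dpos [0.0006 0.0008 0.0395] rot [-0.003 -0.001 -0.001] rows>=1
```

View pics/w2.png

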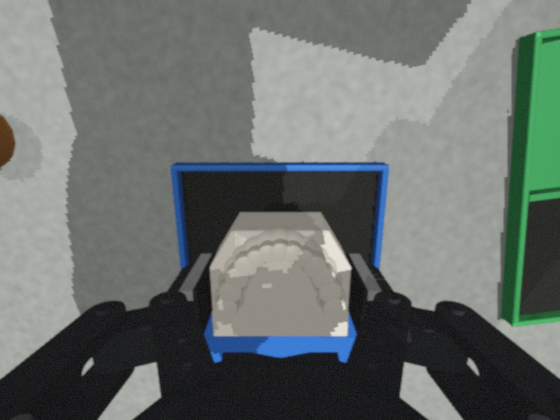

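The wrist view shows the cast over the black compartment. The pan's near wall is at row 168 and its sides at cols 178/384, so it is centred. The pan fit agrees with the top camera to about 1 mm.

>>> carry_out(motion=[{"fingers": 255, "delta_pos": [0, 0, 0.02], "rot": [0, 0, 0]}, {"fingers": 255, "delta_pos": [0, 0, 0.034], "rot": [0, 0, 0]}, {"fingers": 255, "delta_pos": [0, 0, 0.037], "rot": [0, 0, 0]}, {"fingers": 255, "delta_pos": [0, 0, 0.039], "rot": [0, 0, 0]}, {"fingers": 255, "delta_pos": [0, 0, 0.039], "rot": [0, 0, 0]}])

```text
time: 6.08
tcp_pos: [515.8, -97.4, 14.6]
tcp_rot: [2.422, 2.001, 0.0]
contact_force: [-0.2, 0.5, -1.0]
gripper_width: 0.707
```

```bash
python3 -c "
from h import *
here()"
```

```text
now t6.1 [515.8 -97.4  14.6] jaw 79.1 tilt z [ 0.001 -0.    -1.   ] w 0.707 F [-0.2  0.5 -1. ]
```

>>> carry_out(motion=[{"fingers": 255, "delta_pos": [0, 0, 0.002], "rot": [0, 0, 0]}, {"fingers": 255, "delta_pos": [0, 0, 0.003], "rot": [0, 0, 0]}, {"fingers": 255, "delta_pos": [0, 0, 0.003], "rot": [0, 0, 0]}])

```text
time: 6.45
tcp_pos: [515.6, -97.3, 11.4]
tcp_rot: [2.422, 2.001, 0.0]
contact_force: [-0.5, 0.5, -0.3]
gripper_width: 0.714
```

>>> carry_out(motion=[{"fingers": 255, "delta_pos": [0, 0, 0.0005], "rot": [0, 0, 0]}, {"fingers": 40, "delta_pos": [0, 0, 0.0005], "rot": [0, 0, 0]}, {"fingers": 40, "delta_pos": [0, 0, 0.0005], "rot": [0, 0, 0]}, {"fingers": 40, "delta_pos": [0, 0, 0.0005], "rot": [0, 0, 0]}])

```text
time: 6.95
tcp_pos: [515.6, -97.3, 10.8]
tcp_rot: [2.422, 2.001, 0.0]
contact_force: [0.3, 1.0, 0.4]
gripper_width: 0.845
```

>>> carry_out(motion=[{"fingers": 40, "delta_pos": [0, 0, -0.06], "rot": [0, 0, 0]}, {"fingers": 40, "delta_pos": [0, 0, -0.12], "rot": [0, 0, 0]}, {"fingers": 0, "delta_pos": [0, 0, -0.16], "rot": [0, 0, 0]}, {"fingers": 0, "delta_pos": [0, 0, -0.16], "rot": [0, 0, 0]}])

```text
time: 7.45
tcp_pos: [516.7, -97.7, 173.6]
tcp_rot: [2.418, 1.998, 0.004]
contact_force: [0.6, -0.0, -0.5]
gripper_width: 1.003
```

```bash
python3 - <<'E'
from h import *
here()
im,d,c=shot('wrist','w3.png'); fit(c,d,(515.6,-97),zmin=24)
im,d,c=shot('top','t3.png'); fit(c,d,(515.6,-97),zmin=24,rad=42)
plan((530,80,190,79.1),(558.5,269,150,79.1),(558.5,269,70,79.1))
E
```

```text
now t7.5 [516.7 -97.7 173.6] jaw 79.1 tilt z [ 0.006 -0.002 -1.   ] w 1.003 F [ 0.6 -0.  -0.5]
fit [513.3 -95.1] [62.1 52.8] 79.3 ztop 39.9 3336Traceback (most recent call last):
  File "<stdin>", line 4, in <module>
  File "h.py", line 31, in fit
    q=P[m]; zt=np.percentile(q[:,2],97)
               ~~~~~~~~~~~~~^^^^^^^^^^^
    return _quantile_unchecked(
        a, q, axis, out, overwrite_input, method, keepdims, weights)
    return _ureduce(a,
                    func=_quantile_ureduce_func,
    ...<5 lines>...
                    overwrite_input=overwrite_input,
                    method=method)
    r = func(a, **kwargs)
    result = _quantile(arr,
                       quantiles=q,
    ...<2 lines>...
                       out=out,
                       weights=wgt)
    slices_having_nans = np.isnan(arr[-1, ...])
                                  ~~~^^^^^^^^^
IndexError: index -1 is out of bounds for axis 0 with size 0
```

```bash
python3 -c "
from h import *
plan((535,80,180,79.1),(545,269,170,79.1))"
```

```text
now t7.5 [515.3 -97.1 170.2] jaw 79.1 tilt z [-0.001  0.    -1.   ] w 1.002 F [-0.2  0.5 -1.2]
(535, 80, 180, 79.1) -> dpos [ 0.1777 -0.014  -0.0098] rot [-0.001 -0.     0.   ] rows>=3
(545, 269, 170, 79.1) -> dpos [ 0.1875 -0.0259  0.01  ] rot [0. 0. 0.] rows>=4
```

>>> carry_out(motion=[{"fingers": 0, "delta_pos": [0.178, -0.014, -0.01], "rot": [0, 0, 0]}, {"fingers": 0, "delta_pos": [0.178, -0.014, -0.01], "rot": [0, 0, 0]}, {"fingers": 0, "delta_pos": [0.365, -0.04, 0], "rot": [0, 0, 0]}, {"fingers": 0, "delta_pos": [0.365, -0.04, 0], "rot": [0, 0, 0]}, {"fingers": 0, "delta_pos": [0.365, -0.04, 0], "rot": [0, 0, 0]}])

```text
time: 8.18
tcp_pos: [540.8, 215.7, 170.5]
tcp_rot: [-2.421, -2.0, 0.004]
contact_force: [0.1, -0.8, -0.7]
gripper_width: 1.0
```

>>> carry_out(motion=[{"fingers": 0, "delta_pos": [0.055, -0.012, 0], "rot": [0, 0, 0]}, {"fingers": 0, "delta_pos": [0.055, -0.012, 0], "rot": [0, 0, 0]}, {"fingers": 0, "delta_pos": [0.055, -0.012, 0], "rot": [0, 0, 0]}])

```text
time: 8.55
tcp_pos: [539.8, 269.5, 170.9]
tcp_rot: [-2.421, -2.0, 0.004]
contact_force: [-0.9, 0.6, -0.2]
gripper_width: 1.002
```

```bash
python3 - <<'E'
from h import *
here()
im,d,c=shot('wrist','w4.png'); fit(c,d,(558,269),rad=28,zmin=30); fit(c,d,(558,269),rad=28,top=8); fit(c,d,(505,323),rad=28,top=8)
plan((559,269,120,79.1))
E
```

```text
now t8.6 [539.8 269.5 170.9] jaw 79.1 tilt z [-0.002 -0.001 -1.   ] w 1.002 F [-0.9  0.6 -0.2]
fit [557.5 270.4] [31.8 27.1] 85.1 ztop 85.6 1374
fit [560.  269.9] [20.6 21. ] 27.6 ztop 85.6 590
fit [506.2 325.4] [20.8 20.8] 36.9 ztop 85.8 695
now t8.6 [540.  269.  171.3] jaw 79.1 tilt z [-0.002 -0.001 -1.   ] w 1.000 F [ 0.3 -0.7 -0. ]
(559, 269, 120, 79.1) -> dpos [0.0036 0.0187 0.0513] rot [-0.002  0.001 -0.001] rows>=1
```

View pics/w4.png

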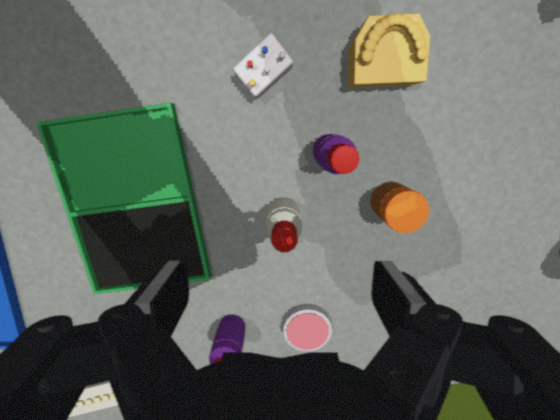

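The wrist view shows the wanted white bottle at px (284,225), with the purple bottle at (337,153) and the orange jar at (402,207) outside the finger path.

>>> carry_out(motion=[{"fingers": 0, "delta_pos": [0.0045, 0.0195, 0.02], "rot": [0, 0, 0]}, {"fingers": 0, "delta_pos": [0.0045, 0.0195, 0.07], "rot": [0, 0, 0]}, {"fingers": 0, "delta_pos": [0.0045, 0.0195, 0.12], "rot": [0, 0, 0]}, {"fingers": 0, "delta_pos": [0.0045, 0.0195, 0.148], "rot": [0, 0, 0]}, {"fingers": 0, "delta_pos": [0.0045, 0.0195, 0.148], "rot": [0, 0, 0]}])

```text
time: 9.22
tcp_pos: [559.3, 269.2, 22.4]
tcp_rot: [-2.422, -1.998, 0.007]
contact_force: [0.2, 0.1, 0.0]
gripper_width: 0.997
```

>>> carry_out(motion=[{"fingers": 255, "delta_pos": [0, 0, 0], "rot": [0, 0, 0]}, {"fingers": 255, "delta_pos": [0, 0, 0], "rot": [0, 0, 0]}, {"fingers": 255, "delta_pos": [0, 0, 0], "rot": [0, 0, 0]}, {"fingers": 255, "delta_pos": [0, 0, 0], "rot": [0, 0, 0]}, {"fingers": 255, "delta_pos": [0, 0, 0], "rot": [0, 0, 0]}])

```text
time: 9.85
tcp_pos: [560.7, 270.9, 25.6]
tcp_rot: [2.421, 2.001, 0.002]
contact_force: [-1.1, -1.0, 7.2]
gripper_width: 0.355
```

>>> carry_out(motion=[{"fingers": 255, "delta_pos": [0, 0, 0], "rot": [0, 0, 0]}, {"fingers": 255, "delta_pos": [0, 0, 0], "rot": [0, 0, 0]}])

```text
time: 10.1
tcp_pos: [560.7, 270.9, 25.6]
tcp_rot: [2.421, 2.001, 0.002]
contact_force: [-1.2, -1.2, 6.0]
gripper_width: 0.354
```

```bash
python3 -c "
from h import *
p,_=here()
plan((559,270,145,79.1),(560,40,145,79.1),(604,-114.1,70,79.1),(604,-114.1,p[2]+3,79.1))"
```

```text
now t10.1 [560.7 270.9  25.6] jaw 79.1 tilt z [ 0.002  0.    -1.   ] w 0.354 F [-1.2 -1.2  6. ]
now t10.1 [560.7 270.9  25.6] jaw 79.1 tilt z [ 0.002  0.    -1.   ] w 0.354 F [-1.2 -1.2  6. ]
(559, 270, 145, 79.1) -> dpos [-0.0011 -0.0013 -0.1194] rot [ 0.002 -0.001  0.001] rows>=2
(560, 40, 145, 79.1) -> dpos [-0.2257  0.0445  0.    ] rot [0. 0. 0.] rows>=4
(604, -114.1, 70, 79.1) -> dpos [-0.143   0.0723  0.075 ] rot [0. 0. 0.] rows>=3
(604, -114.1, np.float64(28.60446607880155), 79.1) -> dpos [0.     0.     0.0414] rot [0. 0. 0.] rows>=1
```

>>> carry_out(motion=[{"fingers": 255, "delta_pos": [0, 0, -0.05], "rot": [0, 0, 0]}, {"fingers": 255, "delta_pos": [0, 0, -0.11], "rot": [0, 0, 0]}, {"fingers": 255, "delta_pos": [0, 0, -0.13], "rot": [0, 0, 0]}, {"fingers": 255, "delta_pos": [0, 0, -0.13], "rot": [0, 0, 0]}])

```text
time: 10.6
tcp_pos: [560.7, 271.0, 155.9]
tcp_rot: [2.421, 2.0, 0.005]
contact_force: [0.5, -0.5, -1.6]
gripper_width: 0.355
```

>>> carry_out(motion=[{"fingers": 255, "delta_pos": [-0.226, 0.044, 0], "rot": [0, 0, 0]}, {"fingers": 255, "delta_pos": [-0.226, 0.044, 0], "rot": [0, 0, 0]}, {"fingers": 255, "delta_pos": [-0.226, 0.044, 0], "rot": [0, 0, 0]}, {"fingers": 255, "delta_pos": [-0.226, 0.044, 0], "rot": [0, 0, 0]}])

```text
time: 11.1
tcp_pos: [559.8, 38.2, 152.7]
tcp_rot: [-2.422, -1.998, 0.003]
contact_force: [0.2, 0.2, -1.1]
gripper_width: 0.353
```

>>> carry_out(motion=[{"fingers": 255, "delta_pos": [-0.143, 0.072, 0], "rot": [0, 0, 0]}, {"fingers": 255, "delta_pos": [-0.143, 0.072, 0], "rot": [0, 0, 0]}, {"fingers": 255, "delta_pos": [-0.143, 0.072, 0.04], "rot": [0, 0, 0]}, {"fingers": 255, "delta_pos": [-0.143, 0.072, 0.08], "rot": [0, 0, 0]}, {"fingers": 255, "delta_pos": [-0.143, 0.072, 0.08], "rot": [0, 0, 0]}])

```text
time: 11.72
tcp_pos: [602.1, -112.8, 70.2]
tcp_rot: [-2.417, -1.995, 0.006]
contact_force: [-0.2, 0.1, -0.2]
gripper_width: 0.351
```

>>> carry_out(motion=[{"fingers": 255, "delta_pos": [0, 0, 0], "rot": [0, 0, 0]}, {"fingers": 255, "delta_pos": [0, 0, 0], "rot": [0, 0, 0]}])

```text
time: 11.98
tcp_pos: [605.2, -113.2, 76.1]
tcp_rot: [2.419, 2.0, 0.002]
contact_force: [0.6, 0.4, -0.8]
gripper_width: 0.356
```

```bash
python3 -c "
from h import *
plan((604,-114.1,32,79.1))"
```

```text
now t12.0 [ 605.2 -113.2   76.1] jaw 79.2 tilt z [ 0.003 -0.001 -1.   ] w 0.356 F [ 0.6  0.4 -0.8]
(604, -114.1, 32, 79.1) -> dpos [-0.0011 -0.0012  0.0441] rot [0.003 0.001 0.001] rows>=1
```

>>> carry_out(motion=[{"fingers": 255, "delta_pos": [0, 0, 0.025], "rot": [0, 0, 0]}, {"fingers": 255, "delta_pos": [0, 0, 0.038], "rot": [0, 0, 0]}, {"fingers": 255, "delta_pos": [0, 0, 0.042], "rot": [0, 0, 0]}, {"fingers": 255, "delta_pos": [0, 0, 0.042], "rot": [0, 0, 0]}, {"fingers": 255, "delta_pos": [0, 0, 0.042], "rot": [0, 0, 0]}])

```text
time: 12.6
tcp_pos: [604.9, -113.6, 33.2]
tcp_rot: [2.421, 2.0, 0.001]
contact_force: [1.0, 0.3, -1.3]
gripper_width: 0.355
```

```bash
python3 -c "
from h import *
here()"
```

```text
now t12.6 [ 604.9 -113.6   33.2] jaw 79.1 tilt z [ 0.001 -0.001 -1.   ] w 0.355 F [ 1.   0.3 -1.3]
```

>>> carry_out(motion=[{"fingers": 255, "delta_pos": [0, 0, 0.002], "rot": [0, 0, 0]}, {"fingers": 255, "delta_pos": [0, 0, 0.004], "rot": [0, 0, 0]}, {"fingers": 255, "delta_pos": [0, 0, 0.0045], "rot": [0, 0, 0]}, {"fingers": 255, "delta_pos": [0, 0, 0.0045], "rot": [0, 0, 0]}])

```text
time: 13.1
tcp_pos: [604.7, -113.5, 28.6]
tcp_rot: [2.421, 2.001, 0.0]
contact_force: [-1.4, 0.6, 5.6]
gripper_width: 0.358
```

>>> carry_out(motion=[{"fingers": 60, "delta_pos": [0, 0, 0], "rot": [0, 0, 0]}, {"fingers": 0, "delta_pos": [0, 0, 0], "rot": [0, 0, 0]}, {"fingers": 0, "delta_pos": [0, 0, 0], "rot": [0, 0, 0]}, {"fingers": 0, "delta_pos": [0, 0, -0.01], "rot": [0, 0, 0]}])

```text
time: 13.6
tcp_pos: [604.1, -113.3, 37.6]
tcp_rot: [-2.421, -2.0, 0.001]
contact_force: [-0.2, -1.7, 0.3]
gripper_width: 1.003
```

>>> carry_out(motion=[{"fingers": 0, "delta_pos": [0, 0, -0.05], "rot": [0, 0, 0]}, {"fingers": 0, "delta_pos": [0, 0, -0.11], "rot": [0, 0, 0]}, {"fingers": 0, "delta_pos": [0, 0, -0.15], "rot": [0, 0, 0]}, {"fingers": 0, "delta_pos": [0, 0, -0.15], "rot": [0, 0, 0]}])

```text
time: 14.1
tcp_pos: [605.7, -113.9, 192.1]
tcp_rot: [2.417, 1.997, 0.006]
contact_force: [-0.5, 0.7, -0.3]
gripper_width: 0.998
```

```bash
python3 - <<'E'
from h import *
im,d,c=shot('wrist','w5.png'); fit(c,d,(604,-114),rad=28,zmin=30); fit(c,d,(604,-114),rad=28,top=8)
plan((560,120,185,80.5),(430.6,386.3,150,80.5))
E
```

```text
fit [ 599.9 -111.2] [31.4 26.6] 76.7 ztop 85.7 1142
fit [ 602.6 -111.7] [21.  20.9] 79.5 ztop 85.7 541
now t14.2 [ 604.8 -113.5  189.5] jaw 79.1 tilt z [ 0.003 -0.001 -1.   ] w 1.001 F [-0.1 -0.1 -0. ]
(560, 120, 185, 80.5) -> dpos [ 0.2209 -0.0881  0.0041] rot [ 0.003  0.001 -0.024] rows>=4
(430.6, 386.3, 150, 80.5) -> dpos [ 0.2413 -0.1716  0.035 ] rot [0. 0. 0.] rows>=5
```

>>> carry_out(motion=[{"fingers": 0, "delta_pos": [0.221, -0.088, 0], "rot": [0, 0, -0.024]}, {"fingers": 0, "delta_pos": [0.221, -0.088, 0], "rot": [0, 0, -0.024]}, {"fingers": 0, "delta_pos": [0.221, -0.088, 0], "rot": [0, 0, -0.024]}, {"fingers": 0, "delta_pos": [0.221, -0.088, 0], "rot": [0, 0, -0.024]}])

```text
time: 14.65
tcp_pos: [558.4, 122.4, 186.8]
tcp_rot: [-2.396, -2.03, 0.003]
contact_force: [1.1, -0.1, -0.5]
gripper_width: 1.0
```

>>> carry_out(motion=[{"fingers": 0, "delta_pos": [0.241, -0.171, 0.03], "rot": [0, 0, 0]}, {"fingers": 0, "delta_pos": [0.241, -0.171, 0.03], "rot": [0, 0, 0]}, {"fingers": 0, "delta_pos": [0.241, -0.171, 0.03], "rot": [0, 0, 0]}, {"fingers": 0, "delta_pos": [0.241, -0.171, 0.03], "rot": [0, 0, 0]}, {"fingers": 0, "delta_pos": [0.241, -0.171, 0.03], "rot": [0, 0, 0]}])

```text
time: 15.28
tcp_pos: [428.8, 387.8, 156.5]
tcp_rot: [-2.396, -2.031, 0.004]
contact_force: [0.6, 0.2, 0.0]
gripper_width: 1.001
```

>>> carry_out(motion=[{"fingers": 0, "delta_pos": [0, 0, 0], "rot": [0, 0, 0]}, {"fingers": 0, "delta_pos": [0, 0, 0], "rot": [0, 0, 0]}])

```text
time: 15.52
tcp_pos: [430.8, 385.5, 157.1]
tcp_rot: [-2.398, -2.03, 0.003]
contact_force: [1.3, -1.1, -0.8]
gripper_width: 1.003
```

```bash
python3 - <<'E'
from h import *
here()
im,d,c=shot('wrist','w6.png'); fit(c,d,(430.6,386.3)); 
fit(c,d,(422,278),rad=40)
plan((431,387,60,81),(431,387,3,81))
E
```

```text
now t15.5 [430.8 385.5 157.1] jaw 80.5 tilt z [-0.001 -0.001 -1.   ] w 1.003 F [ 1.3 -1.1 -0.8]
fit [431.4 386.5] [61.4 53. ] 81.6 ztop 37.3 3581
fit [423.  278.5] [30.  44.8] 29.0 ztop 41.6 1634
now t15.6 [431.2 385.2 157.4] jaw 80.4 tilt z [-0.001 -0.001 -1.   ] w 1.002 F [ 0.5 -1.1 -0.3]
(431, 387, 60, 81) -> dpos [ 0.0018 -0.0004  0.0974] rot [-0.001  0.001 -0.01 ] rows>=2
(431, 387, 3, 81) -> dpos [0.    0.    0.057] rot [0. 0. 0.] rows>=1
```

>>> carry_out(motion=[{"fingers": 0, "delta_pos": [0.001, 0, 0.06], "rot": [0, 0, -0.015]}, {"fingers": 0, "delta_pos": [0.001, 0, 0.11], "rot": [0, 0, -0.015]}, {"fingers": 0, "delta_pos": [0.001, 0, 0.14], "rot": [0, 0, -0.015]}, {"fingers": 0, "delta_pos": [0.001, 0, 0.152], "rot": [0, 0, -0.015]}, {"fingers": 0, "delta_pos": [0.001, 0, 0.152], "rot": [0, 0, -0.015]}])

```text
time: 16.2
tcp_pos: [431.5, 386.6, 6.1]
tcp_rot: [2.383, 2.047, -0.0]
contact_force: [-0.1, 0.2, 0.8]
gripper_width: 0.998
```

>>> carry_out(motion=[{"fingers": 255, "delta_pos": [0, 0, 0], "rot": [0, 0, 0]}, {"fingers": 255, "delta_pos": [0, 0, 0], "rot": [0, 0, 0]}, {"fingers": 255, "delta_pos": [0, 0, 0], "rot": [0, 0, 0]}, {"fingers": 255, "delta_pos": [0, 0, 0], "rot": [0, 0, 0]}, {"fingers": 255, "delta_pos": [0, 0, 0], "rot": [0, 0, 0]}])

```text
time: 16.82
tcp_pos: [431.9, 387.5, 7.7]
tcp_rot: [2.382, 2.047, 0.005]
contact_force: [-0.4, -1.1, 7.2]
gripper_width: 0.71
```

```bash
python3 -c "
from h import *
p,_=here()
plan((431,386,150,81),(520,210,150,81),(567.2,114.2,60,86.8),(567.2,114.2,p[2]+5,86.8))"
```

```text
now t16.8 [431.9 387.5   7.7] jaw 81.4 tilt z [ 0.003  0.001 -1.   ] w 0.710 F [-0.4 -1.1  7.2]
now t16.8 [431.9 387.5   7.7] jaw 81.4 tilt z [ 0.003  0.001 -1.   ] w 0.710 F [-0.4 -1.1  7.2]
(431, 386, 150, 81) -> dpos [-0.0014 -0.0003 -0.1423] rot [ 0.002 -0.002  0.006] rows>=3
(520, 210, 150, 81) -> dpos [-0.1599  0.1154  0.    ] rot [0. 0. 0.] rows>=4
(567.2, 114.2, 60, 86.8) -> dpos [-0.0872  0.0616  0.09  ] rot [ 0.     0.    -0.101] rows>=3
(567.2, 114.2, np.float64(12.660265592616632), 86.8) -> dpos [0.     0.     0.0473] rot [0. 0. 0.] rows>=1
```

>>> carry_out(motion=[{"fingers": 255, "delta_pos": [0, 0, -0.05], "rot": [0, 0, 0]}, {"fingers": 255, "delta_pos": [0, 0, -0.11], "rot": [0, 0, 0]}, {"fingers": 255, "delta_pos": [0, 0, -0.142], "rot": [0, 0, 0]}, {"fingers": 255, "delta_pos": [0, 0, -0.142], "rot": [0, 0, 0]}])

```text
time: 17.32
tcp_pos: [431.9, 387.7, 150.7]
tcp_rot: [2.381, 2.047, 0.009]
contact_force: [-0.5, -0.2, -2.3]
gripper_width: 0.707
```

>>> carry_out(motion=[{"fingers": 255, "delta_pos": [-0.16, 0.115, 0], "rot": [0, 0, 0]}, {"fingers": 255, "delta_pos": [-0.16, 0.115, 0], "rot": [0, 0, 0]}, {"fingers": 255, "delta_pos": [-0.16, 0.115, 0], "rot": [0, 0, 0]}, {"fingers": 255, "delta_pos": [-0.16, 0.115, 0], "rot": [0, 0, 0]}])

```text
time: 17.82
tcp_pos: [521.5, 208.4, 146.4]
tcp_rot: [-2.386, -2.042, 0.003]
contact_force: [-0.0, 0.7, -1.9]
gripper_width: 0.706
```

>>> carry_out(motion=[{"fingers": 255, "delta_pos": [-0.087, 0.062, 0.0], "rot": [0, 0, -0.1]}, {"fingers": 255, "delta_pos": [-0.087, 0.062, 0.04], "rot": [0, 0, -0.1]}, {"fingers": 255, "delta_pos": [-0.087, 0.062, 0.09], "rot": [0, 0, -0.1]}, {"fingers": 255, "delta_pos": [-0.087, 0.062, 0.09], "rot": [0, 0, -0.1]}, {"fingers": 255, "delta_pos": [-0.087, 0.062, 0.09], "rot": [0, 0, -0.1]}])

```text
time: 18.45
tcp_pos: [569.4, 117.2, 59.3]
tcp_rot: [2.275, 2.165, 0.002]
contact_force: [0.5, 0.1, -0.2]
gripper_width: 0.708
```

```bash
python3 - <<'E'
from h import *
here()
im,d,c=shot('wrist','w7.png')
P=cloud(c,d); hsv=cv2.cvtColor(im,cv2.COLOR_RGB2HSV)
m=(d>0)&(hsv[...,0]>=45)&(hsv[...,0]<=80)&(hsv[...,1]>150)&(P[...,2]<25)&(P[...,0]<720)
q=P[m][:,:2]; print(cv2.minAreaRect(q.astype(np.float32)))
plan((567.2,114.2,16,86.8))
E
```

```text
now t18.4 [569.4 117.2  59.3] jaw 87.2 tilt z [ 0.002  0.    -1.   ] w 0.708 F [ 0.5  0.1 -0.2]
((514.2910766601562, 117.81824493408203), (126.36235046386719, 159.65077209472656), 87.29745483398438)
now t18.5 [569.7 117.2  59.9] jaw 87.2 tilt z [ 0.003  0.    -1.   ] w 0.709 F [-0.8  0.3 -0.6]
(567.2, 114.2, 16, 86.8) -> dpos [-0.0031 -0.0025  0.0439] rot [ 0.003 -0.     0.006] rows>=1
```

View pics/w7.png

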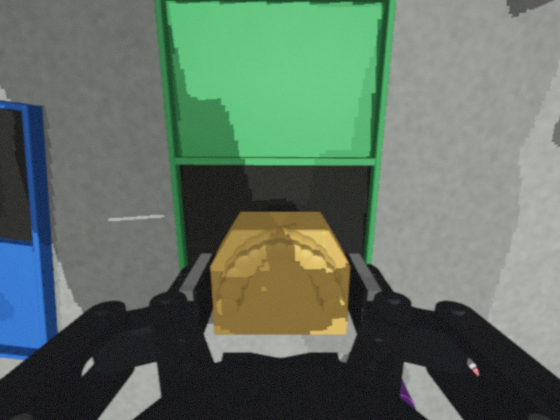

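The wrist view shows the yellow cast over the green pan's black half, with the divider at row 160 and walls at cols 180/372. It sits about 2–3 mm off centre, so I'm correcting that while lowering.

>>> carry_out(motion=[{"fingers": 255, "delta_pos": [-0.003, -0.002, 0.02], "rot": [0, 0, 0.005]}, {"fingers": 255, "delta_pos": [-0.003, -0.002, 0.038], "rot": [0, 0, 0.005]}, {"fingers": 255, "delta_pos": [-0.003, -0.002, 0.043], "rot": [0, 0, 0.005]}, {"fingers": 255, "delta_pos": [-0.003, -0.002, 0.043], "rot": [0, 0, 0.005]}, {"fingers": 255, "delta_pos": [-0.003, -0.002, 0.043], "rot": [0, 0, 0.005]}])

```text
time: 19.12
tcp_pos: [567.2, 113.5, 15.6]
tcp_rot: [2.282, 2.158, 0.001]
contact_force: [0.3, -0.1, -2.0]
gripper_width: 0.706
```

>>> carry_out(motion=[{"fingers": 255, "delta_pos": [0, 0, 0.001], "rot": [0, 0, 0]}, {"fingers": 255, "delta_pos": [0, 0, 0.002], "rot": [0, 0, 0]}])

```text
time: 19.38
tcp_pos: [566.9, 113.4, 13.1]
tcp_rot: [2.282, 2.158, 0.0]
contact_force: [-0.2, 0.6, -1.4]
gripper_width: 0.705
```

>>> carry_out(motion=[{"fingers": 255, "delta_pos": [0, 0, 0.001], "rot": [0, 0, 0]}, {"fingers": 255, "delta_pos": [0, 0, 0.001], "rot": [0, 0, 0]}])

```text
time: 19.62
tcp_pos: [566.9, 113.4, 12.7]
tcp_rot: [2.282, 2.159, 0.0]
contact_force: [-3.7, -1.0, 7.8]
gripper_width: 0.708
```

>>> carry_out(motion=[{"fingers": 40, "delta_pos": [0, 0, 0], "rot": [0, 0, 0]}, {"fingers": 40, "delta_pos": [0, 0, 0], "rot": [0, 0, 0]}, {"fingers": 40, "delta_pos": [0, 0, 0], "rot": [0, 0, 0]}, {"fingers": 40, "delta_pos": [0, 0, -0.01], "rot": [0, 0, 0]}])

```text
time: 20.12
tcp_pos: [566.3, 113.4, 21.7]
tcp_rot: [-2.282, -2.158, 0.002]
contact_force: [-0.6, -0.3, -0.5]
gripper_width: 0.841
```

>>> carry_out(motion=[{"fingers": 40, "delta_pos": [0, 0, -0.05], "rot": [0, 0, 0]}, {"fingers": 0, "delta_pos": [0, 0, -0.11], "rot": [0, 0, 0]}, {"fingers": 0, "delta_pos": [0, 0, -0.15], "rot": [0, 0, 0]}, {"fingers": 0, "delta_pos": [0, 0, -0.15], "rot": [0, 0, 0]}])

```text
time: 20.62
tcp_pos: [568.1, 113.5, 175.8]
tcp_rot: [2.279, 2.155, 0.008]
contact_force: [-0.9, 0.1, -0.5]
gripper_width: 0.997
```

```bash
python3 - <<'E'
from h import *
here()
im,d,c=shot('wrist','w8.png'); fit(c,d,(567,114),zmin=24)
# jar: jaw near pan x (-3.2 deg == 176.8)
for j in (87,-3.2): plan((500,-70,180,j),(420,-262.8,150,j))
E
```

```text
now t20.6 [568.1 113.5 175.8] jaw 86.8 tilt z [ 0.007 -0.    -1.   ] w 0.997 F [-0.9  0.1 -0.5]
fit [564.6 114.9] [61.8 52.2] 86.4 ztop 39.5 3282
now t20.7 [567.1 113.4 173.2] jaw 86.8 tilt z [ 0.003 -0.    -1.   ] w 1.001 F [-0.3 -0.5 -0.5]
(500, -70, 180, 87) -> dpos [-0.1869 -0.0567 -0.0069] rot [ 0.003 -0.    -0.003] rows>=4
(420, -262.8, 150, 87) -> dpos [-0.1967 -0.0698  0.03  ] rot [0. 0. 0.] rows>=4
now t20.7 [567.1 113.4 173.2] jaw 86.8 tilt z [ 0.003 -0.    -1.   ] w 1.001 F [-0.3 -0.5 -0.5]
(500, -70, 180, -3.2) -> dpos [-0.1869 -0.0567 -0.0069] rot [ 0.002 -0.002  1.571] rows>=9
(420, -262.8, 150, -3.2) -> dpos [-0.0691  0.197   0.03  ] rot [0. 0. 0.] rows>=4
```

```bash
python3 - <<'E'
from h import *
plan((500,-70,180,41.8),(420,-262.8,160,-3.2))
E
```

```text
now t20.7 [567.1 113.4 173.2] jaw 86.8 tilt z [ 0.003 -0.    -1.   ] w 1.001 F [-0.3 -0.5 -0.5]
(500, -70, 180, 41.8) -> dpos [-0.1869 -0.0567 -0.0069] rot [ 0.002 -0.001  0.785] rows>=5
(420, -262.8, 160, -3.2) -> dpos [-0.1881  0.0904  0.02  ] rot [0.    0.    0.785] rows>=5
```

>>> carry_out(motion=[{"fingers": 0, "delta_pos": [-0.187, -0.057, -0.007], "rot": [0, 0, 0.785]}, {"fingers": 0, "delta_pos": [-0.187, -0.057, -0.007], "rot": [0, 0, 0.785]}, {"fingers": 0, "delta_pos": [-0.187, -0.057, -0.007], "rot": [0, 0, 0.785]}, {"fingers": 0, "delta_pos": [-0.187, -0.057, -0.007], "rot": [0, 0, 0.785]}, {"fingers": 0, "delta_pos": [-0.187, -0.057, -0.007], "rot": [0, 0, 0.785]}])

```text
time: 21.3
tcp_pos: [498.8, -70.5, 177.9]
tcp_rot: [-2.934, -1.118, 0.002]
contact_force: [0.1, 0.3, 0.1]
gripper_width: 1.0
```

>>> carry_out(motion=[{"fingers": 0, "delta_pos": [-0.188, 0.09, 0.02], "rot": [0, 0, 0.785]}, {"fingers": 0, "delta_pos": [-0.188, 0.09, 0.02], "rot": [0, 0, 0.785]}, {"fingers": 0, "delta_pos": [-0.188, 0.09, 0.02], "rot": [0, 0, 0.785]}, {"fingers": 0, "delta_pos": [-0.188, 0.09, 0.02], "rot": [0, 0, 0.785]}, {"fingers": 0, "delta_pos": [-0.188, 0.09, 0.02], "rot": [0, 0, 0.785]}])

```text
time: 21.92
tcp_pos: [419.1, -262.6, 158.0]
tcp_rot: [-3.139, 0.086, 0.002]
contact_force: [0.1, -0.1, 0.1]
gripper_width: 0.995
```

>>> carry_out(motion=[{"fingers": 0, "delta_pos": [0, 0, 0], "rot": [0, 0, 0]}, {"fingers": 0, "delta_pos": [0, 0, 0], "rot": [0, 0, 0]}])

```text
time: 22.18
tcp_pos: [419.9, -261.4, 158.8]
tcp_rot: [-3.14, 0.079, 0.0]
contact_force: [-0.3, -0.0, -0.0]
gripper_width: 1.002
```

```bash
python3 - <<'E'
from h import *
here()
im,d,c=shot('wrist','w9.png'); fit(c,d,(419.5,-262.8),rad=40,zmin=30);  fit(c,d,(419.5,-262.8),rad=40,top=8)
plan((420,-263,18,-3.2))
E
```

```text
now t22.2 [ 419.9 -261.4  158.8] jaw -2.9 tilt z [-0.  0. -1.] w 1.002 F [-0.3 -0.  -0. ]
fit [ 420.6 -262.6] [38.9 38.8] 55.1 ztop 50.6 1752
fit [ 420.6 -262.6] [39.  38.7] 54.1 ztop 50.5 1653
now t22.2 [ 419.8 -261.6  158.9] jaw -2.9 tilt z [-0.  0. -1.] w 0.996 F [ 0.5 -0.3  0.9]
(420, -263, 18, -3.2) -> dpos [0.0002 0.0014 0.1409] rot [-0.     0.     0.004] rows>=3
```

View pics/w9.png

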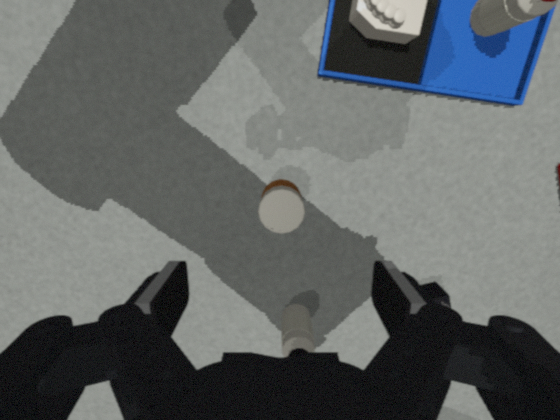

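The wrist view shows the white-lidded jar at px (281,205), centred. The black bottle at (296,328) is off to the palm side, and the blue pan's contents are standing.

>>> carry_out(motion=[{"fingers": 0, "delta_pos": [0.0005, 0.001, 0.06], "rot": [0, 0, 0]}, {"fingers": 0, "delta_pos": [0.0005, 0.001, 0.11], "rot": [0, 0, 0]}, {"fingers": 0, "delta_pos": [0.0005, 0.001, 0.141], "rot": [0, 0, 0]}, {"fingers": 0, "delta_pos": [0.0005, 0.001, 0.141], "rot": [0, 0, 0]}, {"fingers": 0, "delta_pos": [0.0005, 0.001, 0.141], "rot": [0, 0, 0]}])

```text
time: 22.85
tcp_pos: [420.6, -263.9, 19.2]
tcp_rot: [3.139, -0.085, 0.002]
contact_force: [-0.0, -0.1, 0.4]
gripper_width: 1.0
```

>>> carry_out(motion=[{"fingers": 255, "delta_pos": [0, 0, 0], "rot": [0, 0, 0]}, {"fingers": 255, "delta_pos": [0, 0, 0], "rot": [0, 0, 0]}, {"fingers": 255, "delta_pos": [0, 0, 0], "rot": [0, 0, 0]}, {"fingers": 255, "delta_pos": [0, 0, 0], "rot": [0, 0, 0]}, {"fingers": 255, "delta_pos": [0, 0, 0], "rot": [0, 0, 0]}])

```text
time: 23.48
tcp_pos: [420.1, -263.9, 18.8]
tcp_rot: [3.139, -0.086, 0.001]
contact_force: [-1.9, 0.5, 7.7]
gripper_width: 0.452
```

>>> carry_out(motion=[{"fingers": 255, "delta_pos": [0, 0, 0], "rot": [0, 0, 0]}])

```text
time: 23.6
tcp_pos: [420.1, -263.9, 18.8]
tcp_rot: [3.139, -0.086, 0.001]
contact_force: [-1.2, 1.1, 7.1]
gripper_width: 0.453
```

```bash
python3 -c "
from h import *
p,_=here()
plan((420,-263,160,-3.2),(440,-40,160,-3.2),(479.1,149.2,70,-3.2),(479.1,149.2,p[2]+3,-3.2))"
```

```text
now t23.6 [ 420.1 -263.9   18.8] jaw -3.1 tilt z [ 0.001 -0.001 -1.   ] w 0.453 F [-1.2  1.1  7.1]
now t23.6 [ 420.1 -263.9   18.8] jaw -3.1 tilt z [ 0.001 -0.001 -1.   ] w 0.453 F [-1.2  1.1  7.1]
(420, -263, 160, -3.2) -> dpos [-0.     -0.0008 -0.1412] rot [ 0.001 -0.001  0.001] rows>=3
(440, -40, 160, -3.2) -> dpos [ 0.0075 -0.2238  0.    ] rot [0. 0. 0.] rows>=4
(479.1, 149.2, 70, -3.2) -> dpos [ 0.0285 -0.1911  0.09  ] rot [0. 0. 0.] rows>=4
(479.1, 149.2, np.float64(21.78383658696025), -3.2) -> dpos [0.     0.     0.0482] rot [0. 0. 0.] rows>=1
```

>>> carry_out(motion=[{"fingers": 255, "delta_pos": [0, 0, -0.05], "rot": [0, 0, 0]}, {"fingers": 255, "delta_pos": [0, 0, -0.11], "rot": [0, 0, 0]}, {"fingers": 255, "delta_pos": [0, 0, -0.141], "rot": [0, 0, 0]}, {"fingers": 255, "delta_pos": [0, 0, -0.141], "rot": [0, 0, 0]}])

```text
time: 24.1
tcp_pos: [420.5, -264.2, 160.9]
tcp_rot: [3.137, -0.086, 0.005]
contact_force: [0.0, -0.2, -1.4]
gripper_width: 0.45
```

>>> carry_out(motion=[{"fingers": 255, "delta_pos": [0.0075, -0.224, 0], "rot": [0, 0, 0]}, {"fingers": 255, "delta_pos": [0.0075, -0.224, 0], "rot": [0, 0, 0]}, {"fingers": 255, "delta_pos": [0.0075, -0.224, 0], "rot": [0, 0, 0]}, {"fingers": 255, "delta_pos": [0.0075, -0.224, 0], "rot": [0, 0, 0]}])

```text
time: 24.6
tcp_pos: [438.6, -37.6, 157.5]
tcp_rot: [-3.139, 0.084, 0.004]
contact_force: [0.3, -0.1, -0.4]
gripper_width: 0.455
```

>>> carry_out(motion=[{"fingers": 255, "delta_pos": [0.0285, -0.191, 0.0], "rot": [0, 0, 0]}, {"fingers": 255, "delta_pos": [0.0285, -0.191, 0.0], "rot": [0, 0, 0]}, {"fingers": 255, "delta_pos": [0.0285, -0.191, 0.03], "rot": [0, 0, 0]}, {"fingers": 255, "delta_pos": [0.0285, -0.191, 0.08], "rot": [0, 0, 0]}, {"fingers": 255, "delta_pos": [0.0285, -0.191, 0.09], "rot": [0, 0, 0]}])

```text
time: 25.22
tcp_pos: [475.8, 149.2, 65.1]
tcp_rot: [3.14, -0.084, -0.013]
contact_force: [-1.0, -0.5, -0.9]
gripper_width: 0.449
```

>>> carry_out(motion=[{"fingers": 255, "delta_pos": [0, 0, 0], "rot": [0, 0, 0]}, {"fingers": 255, "delta_pos": [0, 0, 0], "rot": [0, 0, 0]}])

```text
time: 25.48
tcp_pos: [479.5, 148.0, 70.5]
tcp_rot: [-3.14, 0.088, -0.004]
contact_force: [0.9, -0.7, -0.7]
gripper_width: 0.457
```

```bash
python3 -c "
from h import *
plan((479.1,149.2,25,-3.2))
shot('wrist','w10.png')"
```

```text
now t25.5 [479.5 148.   70.5] jaw -3.2 tilt z [ 0.003  0.    -1.   ] w 0.457 F [ 0.9 -0.7 -0.7]
(479.1, 149.2, 25, -3.2) -> dpos [-0.0006 -0.0011  0.0455] rot [-0.    -0.003 -0.   ] rows>=1
```

View pics/w10.png

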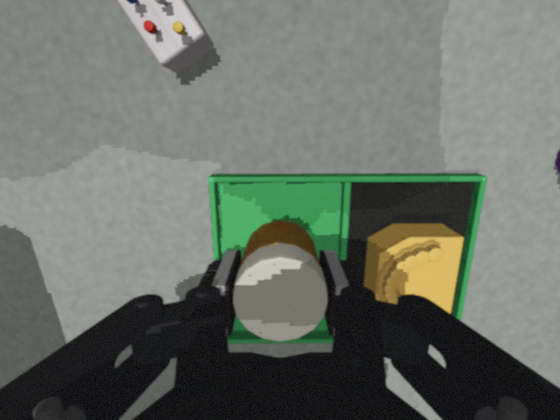

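The wrist view shows the jar over the bare green compartment (cols 215–345), with the yellow cast at px (413,262) upright in the lined half.

>>> carry_out(motion=[{"fingers": 255, "delta_pos": [-0.0005, -0.001, 0.025], "rot": [0, 0, 0]}, {"fingers": 255, "delta_pos": [-0.0005, -0.001, 0.04], "rot": [0, 0, 0]}, {"fingers": 255, "delta_pos": [-0.0005, -0.001, 0.045], "rot": [0, 0, 0]}, {"fingers": 255, "delta_pos": [-0.0005, -0.001, 0.045], "rot": [0, 0, 0]}, {"fingers": 255, "delta_pos": [-0.0005, -0.001, 0.045], "rot": [0, 0, 0]}])

```text
time: 26.15
tcp_pos: [478.5, 149.9, 24.5]
tcp_rot: [-3.14, 0.086, -0.002]
contact_force: [0.4, -0.5, -1.5]
gripper_width: 0.452
```

>>> carry_out(motion=[{"fingers": 255, "delta_pos": [0, 0, 0.001], "rot": [0, 0, 0]}, {"fingers": 255, "delta_pos": [0, 0, 0.0025], "rot": [0, 0, 0]}, {"fingers": 255, "delta_pos": [0, 0, 0.0025], "rot": [0, 0, 0]}])

```text
time: 26.52
tcp_pos: [478.3, 149.9, 21.8]
tcp_rot: [-3.14, 0.086, -0.001]
contact_force: [-1.7, 0.2, 4.5]
gripper_width: 0.452
```

Contact at the expected height, so I'm releasing with a partial opening and rising.

>>> carry_out(motion=[{"fingers": 100, "delta_pos": [0, 0, 0], "rot": [0, 0, 0]}, {"fingers": 100, "delta_pos": [0, 0, 0], "rot": [0, 0, 0]}, {"fingers": 100, "delta_pos": [0, 0, 0], "rot": [0, 0, 0]}, {"fingers": 100, "delta_pos": [0, 0, -0.01], "rot": [0, 0, 0]}])

```text
time: 27.02
tcp_pos: [477.7, 149.8, 31.3]
tcp_rot: [3.14, -0.086, -0.002]
contact_force: [0.6, -0.7, -0.2]
gripper_width: 0.608
```

>>> carry_out(motion=[{"fingers": 100, "delta_pos": [0, 0, -0.05], "rot": [0, 0, 0]}, {"fingers": 100, "delta_pos": [0, 0, -0.11], "rot": [0, 0, 0]}, {"fingers": 0, "delta_pos": [0, 0, -0.14], "rot": [0, 0, 0]}, {"fingers": 0, "delta_pos": [0, 0, -0.14], "rot": [0, 0, 0]}])

```text
time: 27.52
tcp_pos: [479.0, 150.0, 174.0]
tcp_rot: [-3.14, 0.086, -0.008]
contact_force: [0.5, 0.6, -0.7]
gripper_width: 0.992
```

```bash
python3 - <<'E'
from h import *
here()
im,d,c=shot('wrist','w11.png'); fit(c,d,(479,149),rad=36,top=8)
plan((422.5,278.3,160,28.7))
E
```

```text
now t27.5 [479. 150. 174.] jaw -3.1 tilt z [ 0.005  0.    -1.   ] w 0.992 F [ 0.5  0.6 -0.7]
fit [477.  151.2] [38.8 38.9] 74.6 ztop 51.7 1537
now t27.6 [478.2 149.9 172.1] jaw -3.1 tilt z [ 0.002  0.    -1.   ] w 0.998 F [-0.3 -0.  -0.2]
(422.5, 278.3, 160, 28.7) -> dpos [-0.0627 -0.1252  0.012 ] rot [ 0.    -0.002 -0.556] rows>=3
```

>>> carry_out(motion=[{"fingers": 0, "delta_pos": [-0.0625, -0.125, 0.012], "rot": [0, 0, -0.556]}, {"fingers": 0, "delta_pos": [-0.0625, -0.125, 0.012], "rot": [0, 0, -0.556]}, {"fingers": 0, "delta_pos": [-0.0625, -0.125, 0.012], "rot": [0, 0, -0.556]}, {"fingers": 0, "delta_pos": [-0.0625, -0.125, 0.012], "rot": [0, 0, -0.556]}, {"fingers": 0, "delta_pos": [-0.0625, -0.125, 0.012], "rot": [0, 0, -0.556]}])

```text
time: 28.2
tcp_pos: [422.7, 277.3, 158.8]
tcp_rot: [3.045, 0.772, -0.002]
contact_force: [0.3, -0.1, -0.0]
gripper_width: 0.999
```

>>> carry_out(motion=[{"fingers": 0, "delta_pos": [0, 0, 0], "rot": [0, 0, 0]}])

```text
time: 28.32
tcp_pos: [423.0, 277.2, 159.2]
tcp_rot: [3.045, 0.774, -0.0]
contact_force: [0.5, -0.5, -0.0]
gripper_width: 1.0
```

```bash
python3 - <<'E'
from h import *
here()
im,d,c=shot('wrist','w12.png'); fit(c,d,(422.5,278.3),rad=40)
plan((422.8,278.5,12,28.7))
E
```

```text
now t28.3 [423.  277.2 159.2] jaw 28.5 tilt z [-0. -0. -1.] w 1.000 F [ 0.5 -0.5 -0. ]
fit [422.3 278.9] [29.7 43.7] 29.0 ztop 41.4 1568
now t28.4 [423.  277.3 159.3] jaw 28.5 tilt z [-0. -0. -1.] w 1.000 F [ 0.2  1.2 -0.8]
(422.8, 278.5, 12, 28.7) -> dpos [ 0.0004 -0.0011  0.1473] rot [ 0.     0.    -0.003] rows>=3
```

View pics/w12.png

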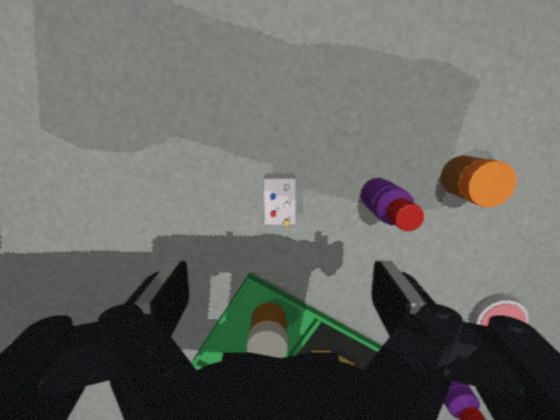

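The wrist view shows the aluminium stand at px (280,199), square to the jaws. The purple bottle at (393,203) is in line with the right finger, so I'll descend partly closed. First I'm checking the real fingertip height from the depth.

```bash
python3 - <<'E'
from h import *
p,Rm=here()
im,d,c=shot('wrist','w13.png'); P=cloud(c,d); L=(P-p)@Rm
for s in (slice(140,200),slice(365,430)):
    q=L[255:330,s].reshape(-1,3); dd=d[255:330,s].ravel(); q=q[(dd>0)&(q[:,2]<40)]
    print('tip z rel TCP max',np.percentile(q[:,2],[90,98,100]).round(1),'x',np.percentile(q[:,0],[2,98]).round(1))
E
```

```text
now t28.4 [423.  277.3 159.3] jaw 28.5 tilt z [-0. -0. -1.] w 1.000 F [ 0.2  1.2 -0.8]
tip z rel TCP max [-20.1 -14.8 -11. ] x [-53.6 -36.8]
tip z rel TCP max [-20.5 -15.2 -11.6] x [39.2 56.1]
```

>>> carry_out(motion=[{"fingers": 90, "delta_pos": [0, -0.001, 0.04], "rot": [0, 0, -0.005]}, {"fingers": 90, "delta_pos": [0, -0.001, 0.08], "rot": [0, 0, -0.005]}, {"fingers": 90, "delta_pos": [0, -0.001, 0.13], "rot": [0, 0, -0.005]}, {"fingers": 90, "delta_pos": [0, -0.001, 0.15], "rot": [0, 0, -0.005]}, {"fingers": 90, "delta_pos": [0, -0.001, 0.15], "rot": [0, 0, -0.005]}])

```text
time: 29.05
tcp_pos: [421.6, 278.4, 8.4]
tcp_rot: [3.042, 0.784, -0.004]
contact_force: [-0.0, 0.7, 0.9]
gripper_width: 0.647
```

>>> carry_out(motion=[{"fingers": 255, "delta_pos": [0, 0, 0], "rot": [0, 0, 0]}, {"fingers": 255, "delta_pos": [0, 0, 0], "rot": [0, 0, 0]}, {"fingers": 255, "delta_pos": [0, 0, 0], "rot": [0, 0, 0]}, {"fingers": 255, "delta_pos": [0, 0, 0], "rot": [0, 0, 0]}, {"fingers": 255, "delta_pos": [0, 0, 0], "rot": [0, 0, 0]}])

```text
time: 29.68
tcp_pos: [423.0, 279.3, 10.8]
tcp_rot: [-3.041, -0.786, -0.004]
contact_force: [-0.3, -1.0, 6.4]
gripper_width: 0.336
```

```bash
python3 -c "
from h import *
p,_=here()
plan((423,278,150,28.7),(475.7,88.5,75,-3.2),(475.7,88.5,p[2]+3,-3.2))"
```

```text
now t29.7 [423.  279.3  10.8] jaw 29.0 tilt z [ 0.003  0.001 -1.   ] w 0.336 F [-0.3 -1.   6.4]
now t29.7 [423.  279.3  10.8] jaw 29.0 tilt z [ 0.003  0.001 -1.   ] w 0.336 F [-0.3 -1.   6.4]
(423, 278, 150, 28.7) -> dpos [-0.0002  0.0012 -0.1392] rot [ 0.001 -0.003  0.005] rows>=3
(475.7, 88.5, 75, -3.2) -> dpos [-0.0448  0.1915  0.075 ] rot [0.    0.    0.557] rows>=4
(475.7, 88.5, np.float64(13.832540062820883), -3.2) -> dpos [0.     0.     0.0612] rot [0. 0. 0.] rows>=1
```

>>> carry_out(motion=[{"fingers": 255, "delta_pos": [0, 0, -0.05], "rot": [0, 0, 0]}, {"fingers": 255, "delta_pos": [0, 0, -0.11], "rot": [0, 0, 0]}, {"fingers": 255, "delta_pos": [0, 0, -0.14], "rot": [0, 0, 0]}, {"fingers": 255, "delta_pos": [0, 0, -0.14], "rot": [0, 0, 0]}])

```text
time: 30.18
tcp_pos: [423.0, 279.3, 151.8]
tcp_rot: [-3.041, -0.786, -0.008]
contact_force: [-0.3, -0.1, -1.2]
gripper_width: 0.337
```

>>> carry_out(motion=[{"fingers": 255, "delta_pos": [-0.045, 0.1915, 0], "rot": [0, 0, 0.557]}, {"fingers": 255, "delta_pos": [-0.045, 0.1915, 0], "rot": [0, 0, 0.557]}, {"fingers": 255, "delta_pos": [-0.045, 0.1915, 0], "rot": [0, 0, 0.557]}, {"fingers": 255, "delta_pos": [-0.045, 0.1915, 0], "rot": [0, 0, 0.557]}, {"fingers": 255, "delta_pos": [-0.045, 0.1915, 0.05], "rot": [0, 0, 0.557]}])

```text
time: 30.8
tcp_pos: [477.3, 89.0, 100.2]
tcp_rot: [3.141, -0.081, 0.009]
contact_force: [0.0, 1.1, -2.5]
gripper_width: 0.338
```

>>> carry_out(motion=[{"fingers": 255, "delta_pos": [0, 0, 0.02], "rot": [0, 0, 0]}, {"fingers": 255, "delta_pos": [0, 0, 0.02], "rot": [0, 0, 0]}])

```text
time: 31.05
tcp_pos: [474.1, 90.3, 77.7]
tcp_rot: [-3.14, 0.078, 0.007]
contact_force: [-1.0, -0.8, -0.4]
gripper_width: 0.335
```

```bash
python3 -c "
from h import *
plan((475.7,88.5,17,-3.2))
shot('wrist','w14.png')"
```

```text
now t31.1 [474.1  90.3  77.7] jaw -2.8 tilt z [-0.004  0.    -1.   ] w 0.335 F [-1.  -0.8 -0.4]
(475.7, 88.5, 17, -3.2) -> dpos [0.0019 0.0017 0.0607] rot [-0.     0.004  0.006] rows>=1
```

View pics/w14.png

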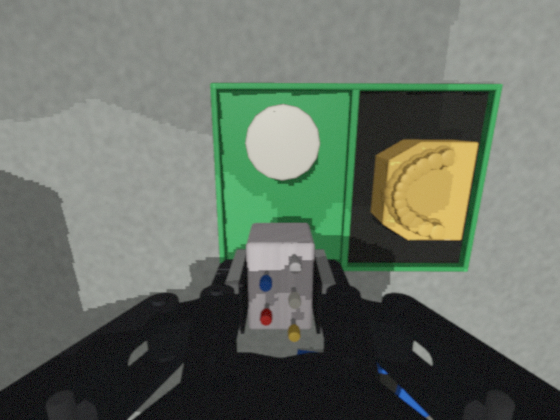

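The wrist view shows the stand over the free side of the bare compartment. The jar stands at px (283,143) and the yellow cast at (425,190). There is clear space below.

>>> carry_out(motion=[{"fingers": 255, "delta_pos": [0.001, 0.001, 0.03], "rot": [0, 0, 0.003]}, {"fingers": 255, "delta_pos": [0.001, 0.001, 0.052], "rot": [0, 0, 0.003]}, {"fingers": 255, "delta_pos": [0.001, 0.001, 0.059], "rot": [0, 0, 0.003]}, {"fingers": 255, "delta_pos": [0.001, 0.001, 0.059], "rot": [0, 0, 0.003]}, {"fingers": 255, "delta_pos": [0.001, 0.001, 0.059], "rot": [0, 0, 0.003]}])

```text
time: 31.72
tcp_pos: [477.1, 88.7, 21.4]
tcp_rot: [3.14, -0.084, 0.003]
contact_force: [0.3, 0.4, -0.8]
gripper_width: 0.335
```

```bash
python3 -c "
from h import *
here()"
```

```text
now t31.7 [477.1  88.7  21.4] jaw -3.1 tilt z [ 0.002 -0.    -1.   ] w 0.335 F [ 0.3  0.4 -0.8]
```

Target is z ≈ 13.8.

>>> carry_out(motion=[{"fingers": 255, "delta_pos": [0, 0, 0.004], "rot": [0, 0, 0]}, {"fingers": 255, "delta_pos": [0, 0, 0.006], "rot": [0, 0, 0]}, {"fingers": 255, "delta_pos": [0, 0, 0.007], "rot": [0, 0, 0]}, {"fingers": 255, "delta_pos": [0, 0, 0.007], "rot": [0, 0, 0]}])

```text
time: 32.22
tcp_pos: [476.5, 88.6, 13.8]
tcp_rot: [3.14, -0.085, -0.0]
contact_force: [-3.2, -0.6, 7.0]
gripper_width: 0.338
```

>>> carry_out(motion=[{"fingers": 130, "delta_pos": [0, 0, 0], "rot": [0, 0, 0]}, {"fingers": 130, "delta_pos": [0, 0, 0], "rot": [0, 0, 0]}, {"fingers": 130, "delta_pos": [0, 0, 0], "rot": [0, 0, 0]}, {"fingers": 130, "delta_pos": [0, 0, -0.01], "rot": [0, 0, 0]}])

```text
time: 32.72
tcp_pos: [476.1, 88.6, 23.3]
tcp_rot: [-3.14, 0.085, 0.002]
contact_force: [-0.1, -0.1, 0.8]
gripper_width: 0.491
```

>>> carry_out(motion=[{"fingers": 130, "delta_pos": [0, 0, -0.05], "rot": [0, 0, 0]}, {"fingers": 130, "delta_pos": [0, 0, -0.11], "rot": [0, 0, 0]}, {"fingers": 130, "delta_pos": [0, 0, -0.17], "rot": [0, 0, 0]}, {"fingers": 0, "delta_pos": [0, 0, -0.2], "rot": [0, 0, 0]}, {"fingers": 0, "delta_pos": [0, 0, -0.2], "rot": [0, 0, 0]}])

```text
time: 33.35
tcp_pos: [477.2, 88.6, 225.9]
tcp_rot: [3.14, -0.085, 0.008]
contact_force: [-0.2, 0.0, -1.5]
gripper_width: 0.892
```

>>> carry_out(motion=[{"fingers": 0, "delta_pos": [-0.14, 0, 0], "rot": [0, 0, 0]}, {"fingers": 0, "delta_pos": [-0.14, 0, 0], "rot": [0, 0, 0]}, {"fingers": 0, "delta_pos": [-0.14, 0, 0], "rot": [0, 0, 0]}, {"fingers": 0, "delta_pos": [-0.14, 0, 0], "rot": [0, 0, 0]}])

```text
time: 33.85
tcp_pos: [336.5, 96.2, 223.3]
tcp_rot: [-3.14, 0.085, -0.001]
contact_force: [0.3, -0.5, 0.7]
gripper_width: 0.997
```

```bash
python3 - <<'E'
from h import *
here()
im,d,c=shot('top','t14.png')
for n,xy,r,z,t in (('white cast',(514.5,-96.5),42,20,None),('red bottle',(603,-113),28,30,8),('yellow cast',(566,114),42,20,None),('jar',(478,150.5),34,20,8),('stand',(476.5,88.5),30,18,None),('black bottle',(429,-398),28,30,8),('orange jar',(566,379),34,20,8),('black stand',(572,-387),40,20,None),('purple',(505,325),28,30,8),('purple2',(685,184.5),28,30,8)):
    print(n,end=' ')
    try: fit(c,d,xy,rad=r,zmin=z,top=t)
    except Exception as e: print('hidden')
cv2.imwrite('pics/t14c.png',cv2.resize(im[130:310,90:490][:,:,::-1],None,fx=2,fy=2,interpolation=cv2.INTER_CUBIC))
shot('scene','s14.png')
E
```

```text
now t33.9 [336.5  96.2 223.3] jaw -3.1 tilt z [ 0. -0. -1.] w 0.997 F [ 0.3 -0.5  0.7]
white cast fit [513.4 -95.6] [62.2 53.1] 79.8 ztop 44.3 483
red bottle fit [ 602.1 -111.8] [19.8 20.1] 1.7 ztop 90.6 64
yellow cast fit [565.3 114.7] [62.2 52.5] 86.5 ztop 44.4 471
jar fit [477.  150.6] [36.7 38. ] 13.5 ztop 56.5 199
stand fit [475.4  88.3] [44.3 30.2] 86.4 ztop 45.8 218
black bottle fit [ 428.5 -398.6] [18.8 20. ] 0.4 ztop 86.8 73
orange jar fit [566.8 379.3] [36.7 39.8] 1.6 ztop 54.2 193
black stand fit [ 572.2 -387. ] [30.3 44.4] 12.2 ztop 42.0 214
purple fit [505.7 326.2] [20.5 20.1] 40.9 ztop 88.3 67
purple2 fit [684.7 184.4] [19.7 20.3] 61.8 ztop 88.3 61
```

View pics/t14c.png

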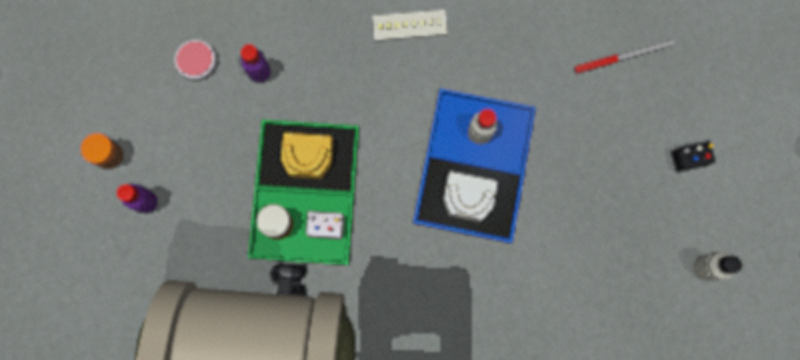

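View pics/s14.png

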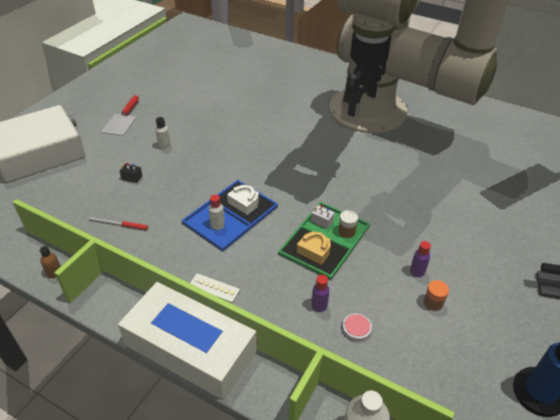

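All five things stand in the right compartments. The ones to be left haven't moved, and the gripper is clear.

```bash
python3 -c "
from h import *
print(job.sign_off())"
```

```text
the job is handed in; nothing more can be done
None
```

Both case pans are made up as asked and the job is handed in, at about 34 s of robot time.

- **Blue pan:** the white cast is in the black-lined compartment and the red-capped white bottle is in the bare one.
- **Green pan:** the yellow cast is in the black-lined compartment; the white-lidded jar and the aluminium stand are in the bare one, about 62 mm apart centre to centre.

**Last checks:** the final top picture and depth fits show all five standing upright within about 3 mm of where I aimed them. Their tops come out 2–5 mm above their bench readings, as the 3 and 5 mm compartment floors would give. The black-capped bottle, orange-lidded jar, black stand and both purple bottles fitted to within about 1.5 mm of their starting places.

The force reading was about 8 N at most, and the gripper was open and clear of everything at hand-in. One intermediate top-camera check of the white cast failed because the arm was in the way. The wrist camera and the final top view covered it. No checks disagreed by more than the 2–3 mm the cameras allow.

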